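Index the turret jig and clamp an ear plate

TASK

Set up the ear plate (flat steel plate with one narrow end and a bolt hole) on the four-nest turret jig. First turn the dial by its upright handles until the nest of six pins that has the plate's own outline clicks in at the loading station under the open clamp, then lay the plate flat between the pins, fully down, and swing the clamp's lever right down so that the clamp locks on it. Leave the other loose parts on the bench where they are.

Things in the scene. Friction and masses are not known exactly. Their poses are not given: they have to be found in the camera images.
- jig: jig fixed to the bench: round base 254 mm across carrying the dial (236 mm across, face 38 mm above the bench; hub with bolt at its axis, 59 mm high). Origin: dial axis at bench height, z up; its +y points from the axis to the loading station and on to the clamp; the robot stands on its -x side. Four nests, centred 72 mm from the axis, 90 degrees apart: six pins, two rails, a ring, a V
- dial (a joint): angle of the dial (rad), counter-clockwise from above; no stops. At 0 (and full turns) the six-pin nest is at the station. A spring ball clicks in every quarter turn and pulls the dial in from 0.06 rad either side; turning it over a click takes 0.8 N m (8 N at a handle), else there is light friction
- ear_nest (a point): seat of the six-pin nest, on its plate's face, 42 mm above the bench, at dial x = 8, y = 72 mm: the plate's origin belongs here, its x axis along the dial's x axis (the jig's at the station). Pins with tapered tops, 8 mm thick, 11 mm high, 1.5 mm play round the plate: two at the wide end, 39 mm apart, one at each side, one at each slant; between the wide end's pins and at the narrow end fingers have room
- station (a point): loading station: fixed point of the jig, 42 mm above the bench, where the six-pin nest's seat has to come. The closed clamp's pad (19 mm across) presses 8 mm to the jig's -x and 12 mm to its +y of it. The open clamp's arm stands upright beyond the station, up to 177 mm above the bench; no part of it is nearer than 58 mm (jig +y)
- handle_0 (a point): one of the dial's four upright black round handles, 17 mm across, 40 mm tall, 106 mm from the dial's axis, midway between nests; this point is on its axis, 14 mm below its top, 64 mm above the bench, and turns with the dial. With the dial at 0 it is on the jig's +x +y side
- handle_1 (a point): same kind of handle, a quarter turn counter-clockwise from handle_0
- handle_2 (a point): same kind of handle, half a turn from handle_0
- handle_3 (a point): same kind of handle, a quarter turn clockwise from handle_0
- clamp_lever (a joint): lever of the toggle clamp (rad): about 1.38 = upright, clamp open; 0 = lying flat, pointing along the jig's +y, clamp locked. It stays where it is left. The arm is linked to it and comes down on the station as the lever goes down; about 0.5 N m shuts it, and past the last 0.05 rad it locks itself (over centre)
- lever_pivot (a point): middle of the lever's hinge, 182 mm from the dial axis (jig +y), 90 mm above the bench; the hinge axis is the jig's x axis
- lever_grip (a point): point on the upper face (the face towards the dial when upright) of the lever's red grip; moves with the lever. Locked, it is 107 mm beyond the pivot (jig +y) and 22 mm higher, 112 mm above the bench. The grip is 14 mm wide, 16 mm thick and ends 24 mm further out
- plate: the loose ear plate, rust-brown steel, 50 (x) x 55 (y) x 8 mm, 0.14 kg, lying flat; origin at the centre of its underside. Wide straight end, 43 mm long, at x = -25 mm; narrow straight end, 18 mm long, at x = +25 mm; sides straight at y = +-27.5 mm from x = -19 to -4 mm, then slanting in; bolt hole near the narrow end
- bar_offcut: bystander: dark flat bar offcut 35 x 95 x 6 mm, origin at the centre of its underside
- spacer: bystander: turned spacer ring, 42 mm across, 16 mm high, origin at the centre of its underside
- flange_nut: bystander: dark flanged nut, 46 mm across, 22 mm high, origin at the centre of its underside
Mind the look-alikes: they are no part of the job. Of the things like the plate, leave any that is green; of the rest the larger one is meant.

How it is judged:
On the way, in this order (a step that is already met when the one before it is completed fails the run):
1. the six-pin nest stands at the loading station (seat within 4 mm of the station point), the plate not yet on it (horizontal distance between ear_nest and station below 0.004 m and horizontal distance between plate and ear_nest above 0.06 m), for 0.2 s.
2. the plate lies flat and fully down between the pins (within 3.5 mm of the seat, height within 2 mm), the nest still at the station and the clamp still open (lever above 0.7 rad) (horizontal distance between ear_nest and station below 0.004 m and horizontal distance between plate and ear_nest below 0.0035 m and z of plate in the frame of ear_nest between -0.002 and 0.002 m and angle between plate's own z axis and vertical below 0.06 rad and value of joint clamp_lever above 0.7 rad), for 0.2 s.
3. the clamp is locked on the plate (lever below 0.15 rad) (horizontal distance between ear_nest and station below 0.004 m and horizontal distance between plate and ear_nest below 0.0035 m and z of plate in the frame of ear_nest between -0.002 and 0.002 m and angle between plate's own z axis and vertical below 0.06 rad and value of joint clamp_lever below 0.15 rad), for 0.2 s.
At the end, for the whole second after the job is handed in: Six-pin nest at the station (within 4 mm); plate at rest, flat and fully down in it (within 3.5 mm of the seat, height within 2 mm, tilt under 0.06 rad); clamp locked on it (lever below 0.15 rad). Offcut, spacer and flanged nut moved less than 30 mm (all of step 3 and linear speed of plate below 0.02 m/s); the robot touches nothing.
It fails at once if the bar offcut, the spacer or the flanged nut is moved by more than 30 mm (distance of any of bar_offcut, spacer, flange_nut from where it was at the start of the episode above 0.03 m).
It also fails if it takes over 69 s, if anything falls off the work surface, if the arm or the gripper's body presses on something with over 40 N, if the wrist force passes 120 N, or if a joint passes its speed limit or range.

ROBOT

A 6-joint arm with a two-finger parallel gripper is mounted at the origin on a cart in front of the work surface, level with it; the furniture and walls round the work are solid. World frame = base frame: x ahead of the robot, y to its left, z up, the work surface at z = 0. Lengths are in m, angles in rad, forces in N, time in s.
With the tool pointing down it reaches from about 0.3 to 0.875 m from the base axis. Payload 4.2 kg.
Tool frame: the origin (TCP) lies midway between the tips of the shut fingers; the grasp point (between the pads) lies 19 mm behind it; z points along the fingers, y is the line along which they close (so a half turn about z gives the same grasp; the last joint's range is limited). The gripper opens to 85 mm and grips with 20 to 120 N. Pads are 22 mm wide; open, the fingers measure 114 mm over their backs; the gripper's body (76 mm by 85 mm) begins 54 mm behind the grasp point. The pads swing forward as they close: fully open they stand 13 mm farther back than shut.
Start: joints at [-1.175, 0.32, 1.565, -0, 1.257, -0.02], TCP at [0.232, -0.526, 0.231] pointing down, gripper open.
Joint ranges: [-3.11, 3.11], [-0.84, 2.01], [0.21, 2.61], [-1.34, 4.49], [0.05, 2.63], [-2.56, 2.56]. Speed limits (rad/s): [2.57, 2.57, 3.14, 3.14, 3.14, 3.14].

INTERFACE

Orientations are given as a unit quaternion [w, x, y, z].
In Python, from station import arm gives the robot as it stands.
- The arm moves only by the tool play_rows, never from a script. Its argument "increments" is one flat list of numbers, 5 for each row, row after row: the gripper command: -1 is fully open, 1 is shut, values between are in proportion, then the shift along the tool's x, y, z scaled (see below), then the turn about the tool's z scaled (see below). A call has 1 to 12 rows; each row shifts and turns the commanded pose from where the row before left it, along the tool's axes as they then stand; what a row does not reach is not made up. The controller multiplies each number of a shift by 0.075 m and each number of a turn by pi/2 rad. A row lasts 1/12 s, in which the tool goes at most 41.7 mm and 7.16 degrees, less where a joint would pass 70% of its speed; a pose out of reach is approached as far as the arm can. A call with a number of a shift or a turn outside -1 to 1 is refused whole. A call with a gripper value outside its range is refused whole. The fingers move at their own pace and stop on an object; "force" is the grip in N (left out, the last holds). Time passes only in rows, so rows that do not move let the fingers close. It gives the time, the measured TCP pose, the force, the opening and the grip force at its end, in the units of the state.
- arm.read_state(): the state, without advancing time (a new reading comes with each control period).
- arm.capture(name): name is "scene" or "top" or "wrist"; returns the picture (400x640x3 uint8, blue, green, red); there is no depth.
- arm.get_calibration(name): a dict with "fx", "fy", "cx", "cy" (pixels), "k1" (the pictures are not rectified: a ray, as slopes to the right and down, at radius r is drawn at 1 + k1 r^2 times it, then the intrinsics apply), "world_from_camera" (4x4, takes a point from camera to world coordinates). Camera axes: x right, y down, z forward; pixel columns grow to the right and rows downward; lengths in m; the calibration is good to about 2 mm. A picture is of the moment at which its call begins: read the wrist's pose just before it. get_calibration takes no time and is no camera call; for the wrist camera it gives the pose at the moment of the call.
- arm.sign_off(): hands the job in; it is judged then, once.
The state is a dict: "t": time; "q": joint angles; "dq": joint speeds; "joint_efforts": joint torques, N m; "ee_pos": TCP position; "tcp_rot": TCP orientation; "contact_force": force on the tool from outside, world axes, zero at the start; "ft_torque": the same for the moment, N m; "opening": opening from 0.0 (shut) to 1.0 (fully open); "gripper_force": force on a finger pad.
Only numpy, scipy, OpenCV 4.12 (cv2) and the standard library are available. Lean on these libraries where they do the work, as an engineer would, in place of code of your own. Each camera call takes 0.05 s, during which the arm holds its last target. There are 200 camera calls.

## Working session

There is one attempt and no reset: what is moved stays moved. The work goes in short steps, Python scripts to look and compute and a tool call to move; the robot and the scene stay as the last step left them, time stands still between calls to the robot, and variables do not carry over. Pictures are saved under pics/ and viewed, at most 10 in all, crops included, and the job is handed in when it is done.

Besides the shell and the picture viewer there is one more tool, called after ">>>" as name(argument=value, ...) on one line, values as JSON. play_rows: Moves the arm, as the interface text tells. Shifts and turns lie within -1 to 1; 1 stands for 0.075 m of shift or pi/2 rad of turn. Its arguments: {"type":"object","properties":{"increments":{"type":"array"},"force":{"type":"number"}},"required":["increments"]}

```bash
ls; mkdir -p pics
python3 - <<'E'
from station import arm
import cv2,numpy as np
for n in ("scene","top"):
    im=arm.capture(n); cv2.imwrite(f"pics/{n}0.png",im)
    c=arm.get_calibration(n); print(n,{k:(np.round(v,4).tolist()) for k,v in c.items()})
print(arm.read_state())
E
```

```text
pics
scene {'fx': 436.6449, 'fy': 436.6449, 'cx': 317.3496, 'cy': 209.9017, 'k1': 0.0178, 'world_from_camera': [[0.9217, 0.2587, -0.2891, 0.9098], [0.3878, -0.597, 0.7023, -0.9626], [0.0091, -0.7594, -0.6505, 0.9214], [0.0, 0.0, 0.0, 1.0]]}
top {'fx': 415.008, 'fy': 415.008, 'cx': 324.8349, 'cy': 201.9798, 'k1': 0.023, 'world_from_camera': [[-0.0977, -0.9735, 0.2069, 0.2254], [-0.9952, 0.0954, -0.0209, -0.0433], [0.0006, -0.208, -0.9781, 1.5085], [0.0, 0.0, 0.0, 1.0]]}
{'t': 0.1, 'q': array([-1.17500627e+00,  3.20211040e-01,  1.56551148e+00,  1.00939679e-05,
        1.25741769e+00, -1.99863960e-02]), 'dq': array([-0.00049731, -0.00108726, -0.00293303,  0.00039106, -0.00043826,
       -0.0008394 ]), 'joint_efforts': array([ 2.36070873e-04, -4.16408551e+01, -2.34705555e+01, -2.93125549e-05,
        4.87723650e-03, -6.61046343e-06]), 'ee_pos': array([ 0.23209434, -0.52562644,  0.23059375]), 'tcp_rot': array([-7.61051233e-04,  9.78468982e-01,  2.06392471e-01, -1.39824062e-04]), 'contact_force': array([-0.26656801, -0.53245925, -0.44288652]), 'ft_torque': array([-0.02880583, -0.02361575,  0.00140376]), 'gripper_force': 0.0, 'opening': 1.001163123161909}
```

View pics/scene0.png

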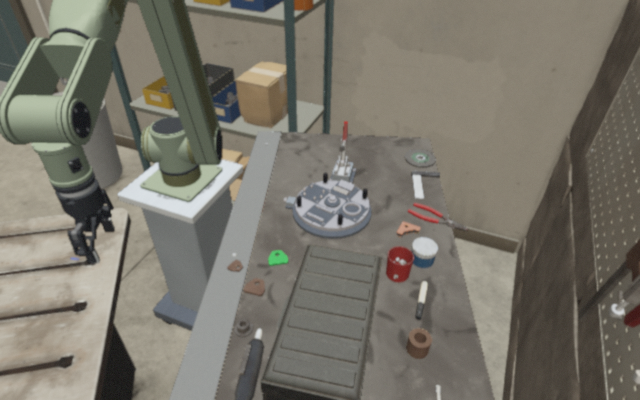

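View pics/top0.png

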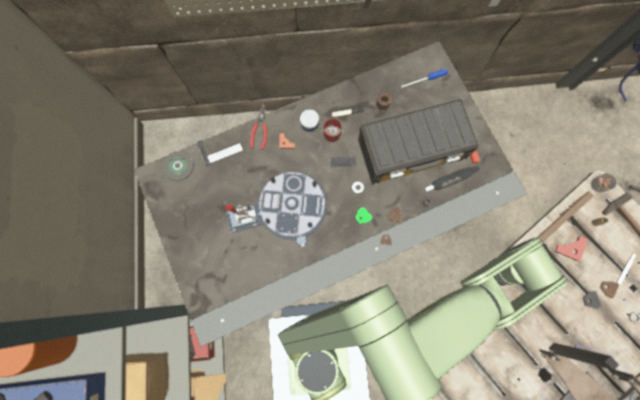

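The scene picture shows the jig around (330,205) and the red lever at (345,130). The top picture shows the dial at (291,204), the clamp on its left at (240,215), the green plate at (363,215), and rust-brown pieces at (395,214) and (386,240). I'll enlarge both areas.

```bash
cat > h.py <<'E'
import numpy as np,cv2
from station import arm
def cal(n,c=None):
    c=c or arm.get_calibration(n); T=np.array(c["world_from_camera"])
    K=np.array([[c["fx"],0,c["cx"]],[0,c["fy"],c["cy"]],[0,0,1.]]); return K,np.array([c["k1"],0,0,0,0.]),T
def p2w(n,uv,z,c=None):
    K,d,T=cal(n,c); s=cv2.undistortPoints(np.array(uv,float).reshape(-1,1,2),K,d)[:,0]
    r=np.c_[s,np.ones(len(s))]@T[:3,:3].T; o=T[:3,3]
    return o+r*((np.array(z)-o[2])/r[:,2])[:,None]
def w2p(n,P,c=None):
    K,d,T=cal(n,c); Ti=np.linalg.inv(T)
    return cv2.projectPoints(np.array(P,float).reshape(-1,1,3),cv2.Rodrigues(Ti[:3,:3])[0],Ti[:3,3],K,d)[0][:,0]
def crop(im,x0,y0,x1,y1,f,name):
    cv2.imwrite(name,cv2.resize(im[y0:y1,x0:x1],None,fx=f,fy=f,interpolation=cv2.INTER_CUBIC))
E
python3 - <<'E'
from h import *
im=cv2.imread("pics/top0.png")
a=cv2.resize(im[165:255,215:340],None,fx=6,fy=6,interpolation=cv2.INTER_CUBIC)
cv2.imwrite("pics/jig0.png",a)
im2=cv2.imread("pics/scene0.png")
b=cv2.resize(im[190:250,345:440],None,fx=5,fy=5,interpolation=cv2.INTER_CUBIC)
b2=cv2.resize(im2[240:340,220:300],None,fx=3,fy=3,interpolation=cv2.INTER_CUBIC)
c=np.zeros((300,475+240,3),np.uint8); c[:,:475]=b; c[:,475:]=b2
cv2.imwrite("pics/pl0.png",c)
print(p2w("top",[[291,204],[395,214],[386,240],[363,215],[427,203],[358,187],[343,161]],[.038,0.008,0.008,0,0,0,0]).round(3))
E
```

```text
[[ 0.541  0.048  0.038]
 [ 0.473 -0.327  0.008]
 [ 0.381 -0.282  0.008]
 [ 0.482 -0.211  0.   ]
 [ 0.504 -0.452  0.   ]
 [ 0.589 -0.205  0.   ]
 [ 0.696 -0.16   0.   ]]
```

View pics/jig0.png

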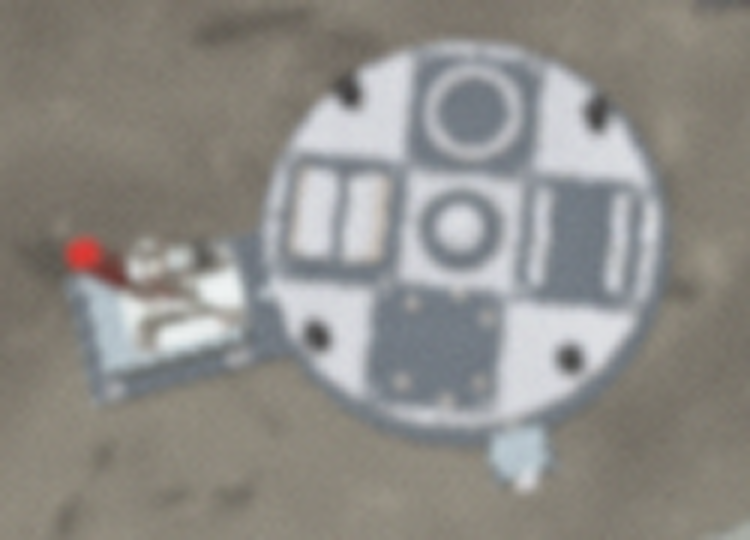

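View pics/pl0.png

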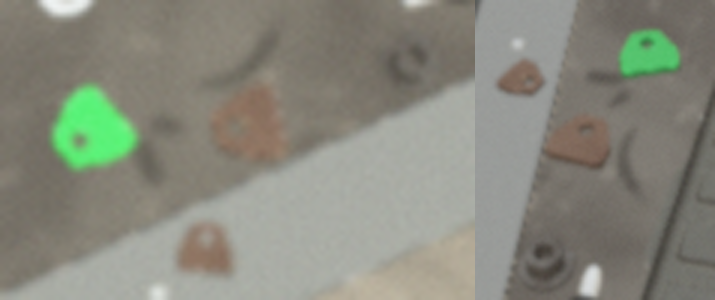

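Top crop of the jig: the hub is at (462,228), the six-pin nest at (432,345), and the handles at (347,90), (598,112), (570,358) and (316,335). The clamp base points left and slightly down. In the other crop, the larger rust plate is at (248,122), with its hole and narrow end to the left at (237,127).

Run:
```python
from h import *
o=np.array([215,165])
P=lambda l,z:p2w("top",np.array(l)/6+o-0.4,z)
H=P([[347,88],[598,110],[570,356],[316,333]],[.076]*4)
ax=H.mean(0); print("handles",H.round(3)[:,:2].tolist(),"axis",ax.round(4), "r",np.linalg.norm((H-ax)[:,:2],axis=1).round(4))
print("hub",P([[462,228]],[.059]).round(4))
d=lambda v:np.degrees(np.arctan2(v[1],v[0]))
print("handle ang",[round(d(h-ax),1) for h in H])
print("pins", [round(d(v-ax),1) for v in P([[432,345]],[.045])])
print("lever tip",P([[85,255]],[.21]).round(4), "clamp base corners",P([[72,278],[98,400],[290,350]],[.005]*3).round(4).tolist())
L=P([[85,255]],[.21])[0]; print("lever dir",d(L-ax), "gauge block",P([[520,460]],[.02]).round(3))
B=P([[72,278],[98,400],[290,350]],[.005]*3); print("base mid dir",d((B[0]+B[1])/2-ax),"edge",d(B[0]-B[1]),d(B[1]-B[2]))
c=p2w("top",np.array([[248,122],[237,127],[212,130],[275,122],[266,82],[283,158]])/5+[345,190]-.4,[.008]*6)
print("plate c,hole,narrow,wide,wide corners",c[:,:2].round(4).tolist())
cc=arm.get_calibration("wrist");s=arm.read_state()
T=np.array(cc["world_from_camera"]);from scipy.spatial.transform import Rotation as R
q=s["tcp_rot"];Rt=R.from_quat(q[[1,2,3,0]]).as_matrix()
print("cam in tool",(Rt.T@(T[:3,3]-s["ee_pos"])).round(4),"\n",(Rt.T@T[:3,:3]).round(3),cc["fx"])
print(Rt.round(3))
```

```text
handles [[0.629, 0.104], [0.601, -0.043], [0.456, -0.013], [0.484, 0.133]] axis [0.5424 0.045  0.076 ] r [0.1049 0.106  0.1045 0.1055]
hub [[0.5413 0.044  0.059 ]]
handle ang [np.float64(34.3), np.float64(-56.3), np.float64(-146.0), np.float64(123.9)]
pins [np.float64(160.9)]
lever tip [[0.5133 0.2352 0.21  ]] clamp base corners [[0.5452, 0.2878, 0.005], [0.4682, 0.2757, 0.005], [0.4875, 0.1578, 0.005]]
lever dir 98.68834610252547 gauge block [[0.405 0.023 0.02 ]]
base mid dir 98.57216846867162 edge 8.888621399054067 99.26890376791971
plate c,hole,narrow,wide,wide corners [[0.4731, -0.3244], [0.4701, -0.3159], [0.4697, -0.2974], [0.4711, -0.3442], [0.5015, -0.3416], [0.444, -0.3464]]
cam in tool [ 0.0722  0.0016 -0.1435] 
 [[-0.001 -0.958 -0.286]
 [ 1.    -0.    -0.001]
 [ 0.001 -0.286  0.958]] 338.2921741167453
[[ 0.915  0.404 -0.001]
 [ 0.404 -0.915  0.001]
 [ 0.    -0.002 -1.   ]]
```

The dial stands about +70° from the six-pin station, so it needs a clockwise turn. I'll grip the handle at (0.601, -0.043) and bring it round to about (0.480, -0.040), well away from the clamp.

```bash
cat > plan.py <<'E'
# plan.py x0 y0 z0 yaw0 (or "now") then waypoints x,y,z,yaw,n,grip
import sys,numpy as np
from h import arm
def pose():
    s=arm.read_state(); w,x,y,z=s["tcp_rot"]; return np.array([*s["ee_pos"],np.degrees(2*np.arctan2(y,x))])
def plan(wps,p=None):
    p=pose() if p is None else np.array(p,float); out=[]
    print("from",p.round(4))
    for x,y,z,yaw,n,g in wps:
        q=np.array([x,y,z,yaw]); dy=(yaw-p[3]+180)%360-180; d=(q-p)/n; d[3]=dy/n
        for i in range(n):
            a=np.radians(p[3]+d[3]*i); s=np.array([np.cos(a)*d[0]+np.sin(a)*d[1],np.sin(a)*d[0]-np.cos(a)*d[1],-d[2]])/.075
            if np.linalg.norm(s)>.556 or abs(d[3])>7.16: print("FAST",np.linalg.norm(s)*75,d[3])
            out.append([g,*s.round(3),round(-d[3]/90,4)])
        p=q
    for i in range(0,len(out),12): print([float(v) for r in out[i:i+12] for v in r])
E
python3 - <<'E'
from plan import *
plan([(.52,-.15,.2,98.8,12,-.2),(.601,-.043,.12,98.8,5,-.2),(.601,-.043,.054,98.8,3,-.2)])
E
```

```text
from [ 0.2321 -0.5256  0.2306 23.8221]
[-0.2, 0.461, -0.253, 0.034, -0.0694, -0.2, 0.486, -0.201, 0.034, -0.0694, -0.2, 0.505, -0.147, 0.034, -0.0694, -0.2, 0.518, -0.091, 0.034, -0.0694, -0.2, 0.525, -0.034, 0.034, -0.0694, -0.2, 0.525, 0.023, 0.034, -0.0694, -0.2, 0.52, 0.08, 0.034, -0.0694, -0.2, 0.508, 0.136, 0.034, -0.0694, -0.2, 0.49, 0.191, 0.034, -0.0694, -0.2, 0.466, 0.243, 0.034, -0.0694, -0.2, 0.437, 0.292, 0.034, -0.0694, -0.2, 0.403, 0.338, 0.034, -0.0694]
[-0.2, 0.249, 0.257, 0.213, -0.0, -0.2, 0.249, 0.257, 0.213, -0.0, -0.2, 0.249, 0.257, 0.213, -0.0, -0.2, 0.249, 0.257, 0.213, -0.0, -0.2, 0.249, 0.257, 0.213, -0.0, -0.2, 0.0, 0.0, 0.293, -0.0, -0.2, 0.0, 0.0, 0.293, -0.0, -0.2, 0.0, 0.0, 0.293, -0.0]
```

>>> play_rows(increments=[-0.2,0.46,-0.25,0.03,-0.07,-0.2,0.49,-0.2,0.03,-0.07,-0.2,0.5,-0.15,0.03,-0.07,-0.2,0.52,-0.09,0.03,-0.07,-0.2,0.52,-0.03,0.03,-0.07,-0.2,0.52,0.02,0.03,-0.07,-0.2,0.52,0.08,0.03,-0.07,-0.2,0.51,0.14,0.03,-0.07,-0.2,0.49,0.19,0.03,-0.07,-0.2,0.47,0.24,0.03,-0.07,-0.2,0.44,0.29,0.03,-0.07,-0.2,0.4,0.34,0.03,-0.07], force=60)

```text
t: 1.1
ee_pos: [0.5185, -0.1474, 0.204]
tcp_rot: [-0.0, 0.644, 0.765, -0.0]
contact_force: [0.7, -1.0, -0.5]
opening: 0.597
gripper_force: 0.0
```

Run:
```python
from plan import *
from h import *
im=arm.capture("wrist"); cv2.imwrite("pics/w1.png",im)
H=[[.601,-.043,.078],[.456,-.013,.078]]; print(w2p("wrist",H).round(1))
plan([(.601,-.043,.12,98.8,5,-.2),(.601,-.043,.054,98.8,3,-.2)])
```

```text
[[445.4  83.9]
 [258.9   1.4]]
from [  0.5226  -0.1421   0.2034 100.1588]
[-0.2, 0.223, 0.252, 0.222, 0.003, -0.2, 0.224, 0.251, 0.222, 0.003, -0.2, 0.226, 0.25, 0.222, 0.003, -0.2, 0.227, 0.249, 0.222, 0.003, -0.2, 0.228, 0.248, 0.222, 0.003, -0.2, 0.0, 0.0, 0.293, -0.0, -0.2, 0.0, 0.0, 0.293, -0.0, -0.2, 0.0, 0.0, 0.293, -0.0]
```

View pics/w1.png

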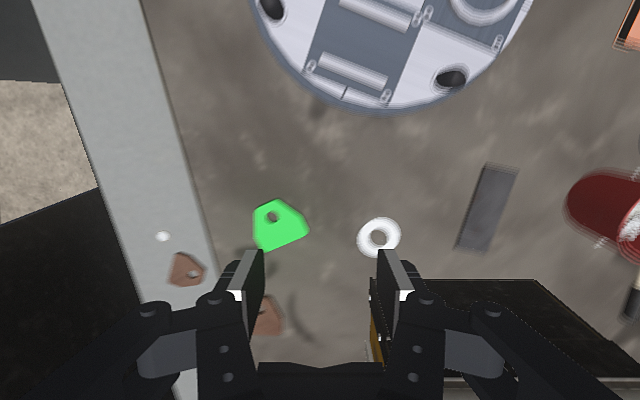

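The wrist view shows the dial's handle at about (450,77), close to the predicted (445,84) while the arm was still moving. The spacer, bar and green plate are clear below. I'll go down over the handle.

>>> play_rows(increments=[-0.2,0.22,0.25,0.22,0.003,-0.2,0.22,0.25,0.22,0.003,-0.2,0.22,0.25,0.22,0.003,-0.2,0.22,0.25,0.22,0.003,-0.2,0.22,0.25,0.22,0.003,-0.2,0,0,0,0,-0.2,0,0,0,0])

```text
t: 1.73
ee_pos: [0.5973, -0.0526, 0.1202]
tcp_rot: [-0.001, 0.655, 0.756, -0.001]
contact_force: [-0.3, -0.1, -0.4]
opening: 0.595
gripper_force: 0.0
```

Run:
```python
from plan import *
from h import *
print(pose().round(4))
im=arm.capture("wrist"); cv2.imwrite("pics/w2.png",im)
print(w2p("wrist",[[.601,-.043,.078],[.629,.104,.078],[.456,-.013,.078],[.542,.045,.059]]).round(1))
```

```text
[ 5.97300e-01 -5.26000e-02  1.20200e-01  9.81683e+01]
[[329.4 210.9]
 [437.1 -81.9]
 [ 71.1 122.4]
 [246.7  36.5]]
```

View pics/w2.png

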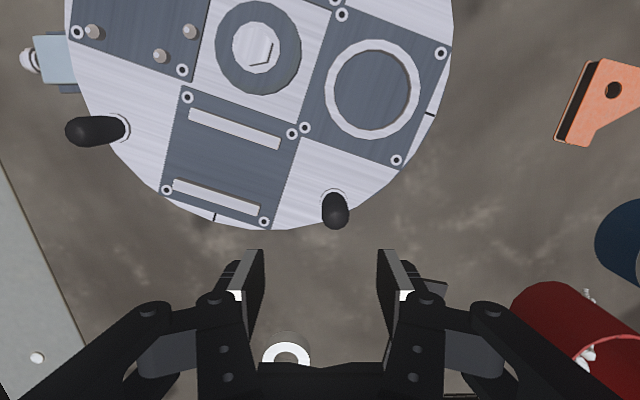

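The wrist view now shows handle tops at (335,214) and (80,132) and the hub bolt at (258,48). All are a few pixels off the prediction, so I'll refine the positions.

Run:
```python
from plan import *
from h import *
print(p2w("wrist",[[335,214],[79,132],[258,48]],[.078,.078,.059]).round(4))
H=p2w("wrist",[[335,214],[79,132],[258,48]],[.078,.078,.059])[:2,:2]
m=H.mean(0); v=H[0]-H[1]; v/=np.linalg.norm(v); n=np.array([-v[1],v[0]]); ax=m+n*.075
print("axis",ax, "handles",H, "ang",np.degrees(np.arctan2(*(H-ax)[:,::-1].T)), "dist",np.linalg.norm(H[0]-H[1]))
```

```text
[[ 0.6045 -0.0444  0.078 ]
 [ 0.4599 -0.0176  0.078 ]
 [ 0.5487  0.04    0.059 ]]
axis [0.54587383 0.04276424] handles [[ 0.60448503 -0.04440046]
 [ 0.45987901 -0.01755034]] ang [ -56.0823641  -144.95515807] dist 0.14707763376163444
```

Run:
```python
from plan import *
plan([(.604,-.045,.054,98.2,4,-.2)])
```

```text
from [ 5.97400e-01 -5.34000e-02  1.21200e-01  9.81073e+01]
[-0.2, 0.025, 0.026, 0.224, -0.0003, -0.2, 0.025, 0.026, 0.224, -0.0003, -0.2, 0.025, 0.026, 0.224, -0.0003, -0.2, 0.025, 0.026, 0.224, -0.0003]
```

>>> play_rows(increments=[-0.2,0.05,0.05,0.1,0,-0.2,0.05,0.05,0.25,0,-0.2,0,0,0.27,0,-0.2,0,0,0.28,0,-0.2,0,0,0,0,1,0,0,0,0,1,0,0,0,0,1,0,0,0,0,1,0,0,0,0,1,0,0,0,0], force=50)

```text
t: 2.62
ee_pos: [0.6053, -0.0452, 0.0562]
tcp_rot: [0.002, 0.656, 0.755, 0.001]
contact_force: [-1.0, -0.5, 6.0]
opening: 0.172
gripper_force: 49.3
```

Run:
```python
from plan import *
p=pose();ax=np.array([.545,.043]);d=p[:2]-ax;r=np.linalg.norm(d);a0=np.degrees(np.arctan2(d[1],d[0]));print(r,a0)
A=np.radians(np.linspace(a0,-122,13)[1:])
plan([(ax[0]+.106*np.cos(a),ax[1]+.106*np.sin(a),p[2],p[3],1,1) for a in A])
```

```text
0.10684923120944524 -55.62628285237737
from [ 6.0530e-01 -4.5200e-02  5.6200e-02  9.8074e+01]
[1.0, -0.044, -0.13, -0.0, -0.0, 1.0, -0.042, -0.13, -0.0, -0.0, 1.0, -0.029, -0.133, -0.0, -0.0, 1.0, -0.016, -0.135, -0.0, -0.0, 1.0, -0.003, -0.136, -0.0, -0.0, 1.0, 0.01, -0.136, -0.0, -0.0, 1.0, 0.023, -0.134, -0.0, -0.0, 1.0, 0.036, -0.132, -0.0, -0.0, 1.0, 0.048, -0.128, -0.0, -0.0, 1.0, 0.06, -0.122, -0.0, -0.0, 1.0, 0.072, -0.116, -0.0, -0.0, 1.0, 0.083, -0.108, -0.0, -0.0]
```

>>> play_rows(increments=[1,-0.05,-0.13,0,0,1,-0.042,-0.13,0,0,1,-0.03,-0.133,0,0,1,-0.016,-0.135,0,0,1,-0.003,-0.136,0,0,1,0.01,-0.136,0,0,1,0.023,-0.134,0,0,1,0.036,-0.132,0,0,1,0.048,-0.128,0,0,1,0.06,-0.122,0,0,1,0.072,-0.116,0,0,1,0.083,-0.108,0,0])

```text
t: 3.62
ee_pos: [0.4941, -0.0493, 0.0563]
tcp_rot: [0.008, 0.655, 0.755, 0.004]
contact_force: [17.3, -14.2, -12.8]
opening: 0.173
gripper_force: 49.1
```

Run:
```python
from plan import *
from h import *
im=arm.capture("top"); arm.capture("top"); s=arm.read_state();print(pose().round(4),s["contact_force"],s["opening"])
im=arm.capture("top"); crop(im,215,165,340,255,6,"pics/jig1.png")
p=pose();ax=np.array([.545,.043]);d=p[:2]-ax;print(np.linalg.norm(d),np.degrees(np.arctan2(d[1],d[0])))
```

```text
[ 4.89900e-01 -4.68000e-02  5.61000e-02  9.79655e+01] [1.67889093 2.42935218 9.86230439] 0.17193340087348033
0.105321048238597 -121.68355102365582
```

>>> play_rows(increments=[1,0.025,-0.028,0,0,1,0.025,-0.028,0,0,1,0.023,-0.028,0,0,1,0,0,0,0,1,0,0,0,0,0.1,0,0,0,0,0.1,0,0,0,0,0.1,0,0,0,0,0.1,0,0,-0.3,0,0.1,0,0,-0.5,0,0.1,0,0,-0.5,0,0.1,0,0,-0.3,0])

```text
t: 4.77
ee_pos: [0.4811, -0.0423, 0.1772]
tcp_rot: [0.001, 0.655, 0.755, 0.001]
contact_force: [0.7, -0.8, 0.3]
opening: 0.448
gripper_force: 0.0
```

Run:
```python
from plan import *
from h import *
arm.capture("wrist");arm.capture("wrist")
im=arm.capture("wrist"); print(pose().round(4)); crop(im,0,0,640,260,1.25,"pics/w3.png")
P=[(.4824,-.0425,.078),(.545,.043,.059)]
a=np.radians(8.8);x=np.array([np.cos(a),np.sin(a)]);y=np.array([-np.sin(a),np.cos(a)])
for u,v in ((75,75),(-75,75),(75,-75)): P.append([*(np.array([.545,.043])+(u*x+v*y)/1000),.078])
print((w2p("wrist",P)*1.25).round(0))
```

```text
[ 4.81100e-01 -4.24000e-02  1.75700e-01  9.80814e+01]
[[402. 251.]
 [528. 118.]
 [704. -46.]
 [399. -41.]
 [655. 248.]]
```

View pics/w3.png

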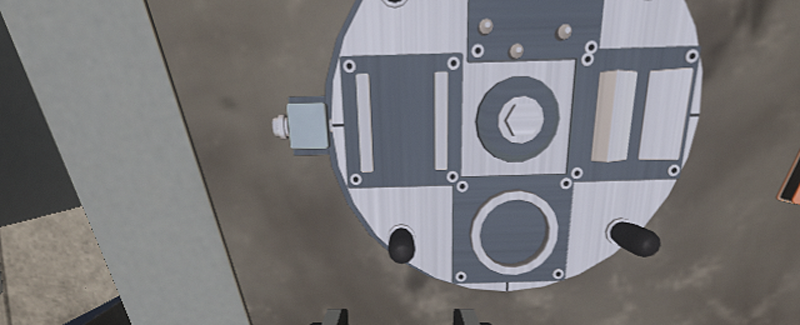

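The wrist view shows the six-pin nest on the clamp side (pins at (486,26), (516,51) and (564,31)). The dial's rim mark lines up with the index block at (335,125), so it has clicked in. I'll refine the axis and yaw from the nest-plate screws.

Run:
```python
from plan import *
from h import *
L=[[349,66],[453,63],[356,180],[452,176]];Rr=[[587,59],[691,56],[577,172],[673,170]]
f=lambda l,z:p2w("wrist",np.array(l)/1.25,[z]*len(l))[:,:2]
a=f(L,.042).mean(0);b=f(Rr,.042).mean(0);d=b-a
print("axis",(a+b)/2,"sep",np.linalg.norm(d),"yaw",np.degrees(np.arctan2(d[1],d[0])))
print("hub",f([[521,119]],.059),"hnd",f([[401,251],[646,242]],.078))
print("pins",f([[486,26],[564,31],[516,51]],.053))
m=f([[338,125],[697,115]],.038); print("rim marks",m,m.mean(0),np.linalg.norm(m[0]-m[1]))
plan([(.485,-.20,.18,140,5,-1),(.473,-.325,.12,185,7,-1)])
```

```text
axis [0.54306806 0.04172015] sep 0.14308729963796085 yaw 9.67120139973304
hub [[0.54093571 0.04173341]] hnd [[ 0.48164021 -0.04250516]
 [ 0.62430392 -0.01688808]]
pins [[0.51180317 0.08839048]
 [0.55617646 0.09205164]
 [0.5314475  0.07811829]]
rim marks [[0.43206813 0.0229964 ]
 [0.65629855 0.06060849]] [0.54418334 0.04180244] 0.2273630405893794
from [ 4.81100e-01 -4.24000e-02  1.75700e-01  9.80814e+01]
FAST 31.550648536154984 8.383727829807412
FAST 31.550648536154977 8.383727829807412
FAST 31.55064853615498 8.383727829807412
FAST 31.55064853615498 8.383727829807412
FAST 31.550648536154977 8.383727829807412
[-1.0, -0.418, -0.049, -0.012, -0.0932, -1.0, -0.406, -0.109, -0.012, -0.0932, -1.0, -0.386, -0.167, -0.012, -0.0932, -1.0, -0.357, -0.222, -0.012, -0.0932, -1.0, -0.321, -0.271, -0.012, -0.0932, -1.0, -0.136, -0.197, 0.114, -0.0714, -1.0, -0.113, -0.211, 0.114, -0.0714, -1.0, -0.088, -0.222, 0.114, -0.0714, -1.0, -0.063, -0.231, 0.114, -0.0714, -1.0, -0.037, -0.236, 0.114, -0.0714, -1.0, -0.01, -0.239, 0.114, -0.0714, -1.0, 0.017, -0.239, 0.114, -0.0714]
```

Run:
```python
from plan import *
plan([(.515,-.325,.14,183,12,-1)])
```

```text
from [ 4.81100e-01 -4.24000e-02  1.75700e-01  9.80814e+01]
[-1.0, -0.316, -0.007, 0.04, -0.0786, -1.0, -0.313, -0.046, 0.04, -0.0786, -1.0, -0.305, -0.084, 0.04, -0.0786, -1.0, -0.292, -0.121, 0.04, -0.0786, -1.0, -0.275, -0.156, 0.04, -0.0786, -1.0, -0.254, -0.189, 0.04, -0.0786, -1.0, -0.229, -0.219, 0.04, -0.0786, -1.0, -0.2, -0.245, 0.04, -0.0786, -1.0, -0.168, -0.268, 0.04, -0.0786, -1.0, -0.134, -0.286, 0.04, -0.0786, -1.0, -0.098, -0.301, 0.04, -0.0786, -1.0, -0.06, -0.311, 0.04, -0.0786]
```

>>> play_rows(increments=[-1,-0.316,-0.007,0.03,-0.0786,-1,-0.313,-0.046,0.03,-0.0786,-1,-0.305,-0.084,0.03,-0.0786,-1,-0.292,-0.121,0.03,-0.0786,-1,-0.275,-0.156,0.03,-0.0786,-1,-0.254,-0.189,0.03,-0.0786,-1,-0.229,-0.219,0.04,-0.0786,-1,-0.2,-0.245,0.05,-0.0786,-1,-0.168,-0.268,0.05,-0.0786,-1,-0.134,-0.286,0.05,-0.0786,-1,-0.098,-0.301,0.05,-0.0786,-1,-0.06,-0.311,0.05,-0.0786])

```text
t: 5.92
ee_pos: [0.513, -0.3252, 0.1362]
tcp_rot: [-0.002, -0.029, 1.0, 0.002]
contact_force: [0.8, 0.3, -0.7]
opening: 1.0
gripper_force: 0.0
```

>>> play_rows(increments=[-1,0,0,0,0,-1,0,0,0,0,-1,0,0,0,0])

```text
t: 6.17
ee_pos: [0.5134, -0.3239, 0.1374]
tcp_rot: [-0.002, -0.025, 1.0, 0.001]
contact_force: [-1.2, -0.1, 0.7]
opening: 1.005
gripper_force: 0.0
```

Run:
```python
from plan import *
from h import *
im=arm.capture("wrist"); print(pose().round(4),arm.read_state()["q"].round(2)); cv2.imwrite("pics/w4.png",im)
print(w2p("wrist",[[.473,-.3244,.008]]).round(0))
```

```text
[ 5.137000e-01 -3.237000e-01  1.379000e-01  1.829288e+02] [-0.58  0.44  1.62  0.    1.08 -2.2 ]
[[323. 143.]]
```

View pics/w4.png

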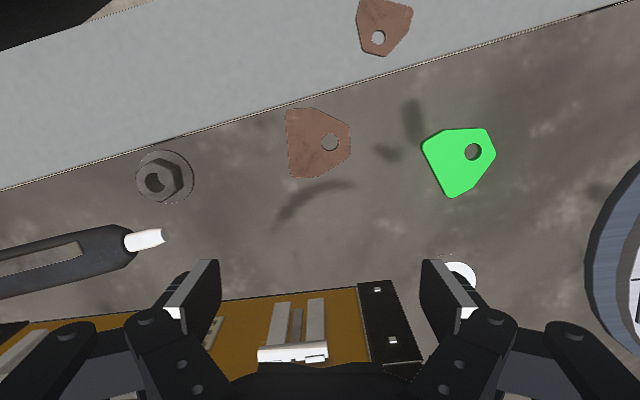

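The wrist view shows the target plate centred near (316,143), with its wide end left at x≈288 and its narrow end right at x≈350. The smaller rust plate, the green plate and the nut are well apart from it. I'll segment it and fit the outline.

```bash
cat > fit.py <<'E'
from h import *
from scipy.optimize import least_squares
POLY=np.array([[-25,-21.5],[-19,-27.5],[-4,-27.5],[25,-9],[25,9],[-4,27.5],[-19,27.5],[-25,21.5]])/1000
def dist(pts):
    A=POLY;B=np.roll(A,-1,0);d=B-A
    t=np.clip(np.einsum('nkd,kd->nk',pts[:,None]-A,d)/(d**2).sum(1),0,1)
    return np.linalg.norm(pts[:,None]-(A+t[...,None]*d),axis=2).min(1)
def fit(im,seed,ztop,g0,c=None):
    lab=cv2.cvtColor(im,cv2.COLOR_BGR2LAB).astype(int)
    m=((lab[...,1]-128>7)).astype(np.uint8); m=cv2.morphologyEx(m,cv2.MORPH_OPEN,np.ones((3,3)))
    n,l,st,ce=cv2.connectedComponentsWithStats(m); k=l[seed[1],seed[0]]; 
    mm=(l==k).astype(np.uint8); cn=max(cv2.findContours(mm,cv2.RETR_EXTERNAL,cv2.CHAIN_APPROX_NONE)[0],key=cv2.contourArea)
    print("comp",k,st[k]); w=p2w("wrist",cn[:,0].astype(float),[ztop]*len(cn),c)[:,:2]
    def res(p):
        q=w-p[:2]; a=p[2]; return dist(np.c_[q@[np.cos(a),np.sin(a)],q@[-np.sin(a),np.cos(a)]])
    best=least_squares(res,[*w.mean(0),np.radians(g0)],loss="soft_l1",f_scale=.001)
    print("plate",best.x[:2].round(4),"yaw",np.degrees(best.x[2]).round(2),"rms mm",np.sqrt((res(best.x)**2).mean())*1e3); return best.x
E
python3 - <<'E'
from fit import *
im=cv2.imread("pics/w4.png"); fit(im,(305,143),.008,95)
E
```

```text
comp 2 [ 286  108   63   70 3254]
plate [ 0.4732 -0.3279] yaw 96.22 rms mm 0.9768780278660936
```

Run:
```python
from plan import *
plan([(.4732,-.3279,.03,186.2,7,-.5),(.4732,-.3279,-.002,186.2,3,-.5)])
```

```text
from [ 5.137000e-01 -3.237000e-01  1.379000e-01  1.829288e+02]
[-0.5, 0.077, -0.004, 0.206, -0.0052, -0.5, 0.078, -0.003, 0.206, -0.0052, -0.5, 0.078, -0.003, 0.206, -0.0052, -0.5, 0.078, -0.002, 0.206, -0.0052, -0.5, 0.078, -0.001, 0.206, -0.0052, -0.5, 0.078, -0.001, 0.206, -0.0052, -0.5, 0.078, -0.0, 0.206, -0.0052, -0.5, -0.0, 0.0, 0.142, -0.0, -0.5, -0.0, 0.0, 0.142, -0.0, -0.5, -0.0, 0.0, 0.142, -0.0]
```

>>> play_rows(increments=[-0.5,0.078,-0.003,0.206,-0.005,-0.5,0.078,-0.003,0.206,-0.005,-0.5,0.078,-0.003,0.206,-0.005,-0.5,0.078,-0.002,0.206,-0.005,-0.5,0.078,-0.001,0.206,-0.005,-0.5,0.078,-0.001,0.206,-0.005,-0.5,0.078,0,0.206,-0.005,-0.5,0,0,0.14,0,-0.5,0,0,0.14,0,-0.5,0,0,0.13,0,-0.5,0,0,0,0,-0.5,0,0,0,0])

```text
t: 7.22
ee_pos: [0.4741, -0.3289, -0.0001]
tcp_rot: [-0.0, -0.053, 0.999, 0.0]
contact_force: [-0.1, -0.5, -0.5]
opening: 0.748
gripper_force: 0.0
```

>>> play_rows(increments=[-0.5,0,0,0.04,0,-0.3,0,0,0,0,1,0,0,0,0,1,0,0,0,0,1,0,0,0,0,1,0,0,0,0,1,0,0,0,0], force=40)

```text
t: 7.8
ee_pos: [0.4743, -0.3294, -0.0021]
tcp_rot: [0.001, -0.053, 0.999, -0.0]
contact_force: [-0.5, -0.1, 7.3]
opening: 0.563
gripper_force: 42.1
```

Run:
```python
from plan import *
plan([(.474,-.329,.07,186.1,2,1),(.48,-.26,.12,172,2,1),(.52,0.02,.12,115.5,8,1)])
plan([(.5395,.095,.12,99.5,4,1)],(.52,0.02,.12,115.5))
```

```text
from [ 4.743000e-01 -3.294000e-01 -2.100000e-03  1.861035e+02]
FAST 42.71123973850443 -7.049999999999997
FAST 42.71123973850443 -7.049999999999997
[1.0, 0.002, 0.003, -0.481, 0.0, 1.0, 0.002, 0.003, -0.481, 0.0, 1.0, -0.089, 0.453, -0.333, 0.0783, 1.0, -0.032, 0.461, -0.333, 0.0783, 1.0, -0.001, 0.471, -0.0, 0.0785, 1.0, 0.057, 0.468, -0.0, 0.0785, 1.0, 0.114, 0.457, -0.0, 0.0785, 1.0, 0.169, 0.44, -0.0, 0.0785, 1.0, 0.222, 0.416, -0.0, 0.0785, 1.0, 0.272, 0.385, -0.0, 0.0785, 1.0, 0.317, 0.349, -0.0, 0.0785, 1.0, 0.357, 0.307, -0.0, 0.0785]
from [5.200e-01 2.000e-02 1.200e-01 1.155e+02]
[1.0, 0.198, 0.166, -0.0, 0.0444, 1.0, 0.209, 0.152, -0.0, 0.0444, 1.0, 0.219, 0.137, -0.0, 0.0444, 1.0, 0.228, 0.122, -0.0, 0.0444]
```

>>> play_rows(increments=[1,0,0,-0.4,0,1,0,0,-0.5,0,1,-0.089,0.43,-0.33,0.078,1,-0.032,0.44,-0.33,0.078,1,0,0.47,-0.1,0.0785,1,0.057,0.468,0,0.0785,1,0.114,0.457,0,0.0785,1,0.169,0.44,0,0.0785,1,0.222,0.416,0,0.0785,1,0.272,0.385,0,0.0785,1,0.317,0.349,0,0.0785,1,0.357,0.307,0,0.0785], force=80)

```text
t: 8.8
ee_pos: [0.5148, 0.0086, 0.1211]
tcp_rot: [-0.0, 0.521, 0.854, -0.0]
contact_force: [-0.2, -1.1, -1.5]
opening: 0.545
gripper_force: 85.3
```

Run:
```python
from plan import *
plan([(.5395,.095,.12,99.5,4,1)])
```

```text
from [5.14800e-01 8.60000e-03 1.21100e-01 1.17203e+02]
[1.0, 0.218, 0.205, 0.004, 0.0492, 1.0, 0.233, 0.187, 0.004, 0.0492, 1.0, 0.247, 0.169, 0.004, 0.0492, 1.0, 0.26, 0.149, 0.004, 0.0492]
```

>>> play_rows(increments=[1,0.13,0.19,0,0.045,1,0.14,0.18,0,0.045,1,0.13,0.16,0,0.045,1,0.13,0.15,0,0.045,1,0,0,0,0,1,0,0,0,0,1,0,0,0,0,1,0,0,0,0])

```text
t: 9.47
ee_pos: [0.5472, 0.0621, 0.1213]
tcp_rot: [-0.0, 0.634, 0.774, -0.001]
contact_force: [0.0, -0.3, -1.5]
opening: 0.548
gripper_force: 85.3
```

Run:
```python
from plan import *
from fit import *
im=arm.capture("wrist"); p=pose(); print(p.round(4)); cv2.imwrite("pics/w5.png",im); crop(im,150,0,550,300,2,"pics/w5c.png")
np.save("w5pose.npy",p)
import pickle; pickle.dump(arm.get_calibration("wrist"),open("w5cal.pkl","wb"))
print(w2p("wrist",[[*p[:3]],[.5395,.1141,.042]]).round(0))
```

```text
[5.473000e-01 6.210000e-02 1.214000e-01 1.013239e+02]
[[321. 260.]
 [325. 131.]]
```

View pics/w5c.png

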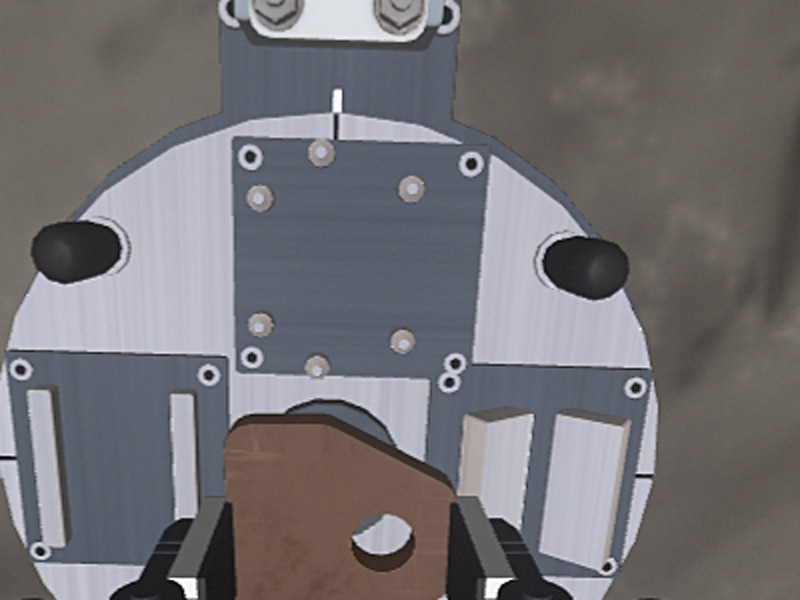

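The wrist crop shows all six pin tops: wide pair (260,196)/(260,322), side pair (322,150)/(317,367), slant pair (412,186)/(402,339). The plate is gripped flat between the fingers, with its hole at (383,542) and its corner at (330,425). From these I'll work out the shift from plate to seat.

Run:
```python
from h import *; import pickle
c=pickle.load(open("w5cal.pkl","rb")); p=np.load("w5pose.npy")
f=lambda l,z:p2w("wrist",np.array(l,float)/2+[150,0]-.25,[z]*len(l),c)[:,:2]
P=f([[260,196],[260,322],[322,151],[317,366],[412,187],[402,340]],.053)
M=(P[::2]+P[1::2])/2; D=P[::2]-P[1::2]; print("mids",M.round(4).tolist(),"dist",np.linalg.norm(D,axis=1).round(4))
yw=np.degrees(np.arctan2(*(-D[:,0],D[:,1]))); print("yaws",yw, "axis dir",np.degrees(np.arctan2(*(M[2]-M[0])[::-1])))
print("dial face marks dir", np.degrees(np.arctan2(*np.diff(f([[8,458],[645,475]],.038),axis=0)[0][::-1])))
a=np.radians(yw.mean()); x=np.array([np.cos(a),np.sin(a)]); 
for k in (29.75,30.5): print("seat",(M[0]+x*k/1000).round(4))
t=np.radians(p[3]); tx=np.array([np.cos(t),np.sin(t)]); ty=np.array([np.sin(t),-np.cos(t)])
for n,q in (("hole",[383,542]),("corner(-4,27.5)",[331,425]),("left pad inner",[236,510]),("right pad inner",[450,505])):
    w=f([q],p[2]+.010)[0]-p[:2]; print(n,"tool x,y",(w@tx).round(4),(w@ty).round(4))
print("tool yaw",p[3], "hole->seatline")
```

```text
mids [[0.5121, 0.11], [0.5301, 0.1128], [0.5567, 0.1173]] dist [0.038  0.0649 0.0464]
yaws [9.31567124 9.40513952 9.08333874] axis dir 9.254712634559933
dial face marks dir 9.649692242937128
seat [0.5414 0.1148]
seat [0.5422 0.1149]
hole tool x,y -0.0003 0.0089
corner(-4,27.5) tool x,y 0.0267 -0.0023
left pad inner tool x,y 0.0074 -0.023
right pad inner tool x,y 0.0086 0.0232
tool yaw 101.3238658386883 hole->seatline
```

Run:
```python
from plan import *
plan([(.5415,.1149,.10,99.4,3,1),(.5415,.1149,.066,99.4,3,1)])
```

```text
from [5.473000e-01 6.210000e-02 1.214000e-01 1.013239e+02]
[1.0, 0.235, 0.021, 0.095, 0.0071, 1.0, 0.235, 0.018, 0.095, 0.0071, 1.0, 0.235, 0.015, 0.095, 0.0071, 1.0, 0.0, 0.0, 0.151, -0.0, 1.0, 0.0, 0.0, 0.151, -0.0, 1.0, 0.0, 0.0, 0.151, -0.0]
```

>>> play_rows(increments=[1,0.235,0.02,0.095,0.007,1,0.235,0.018,0.095,0.007,1,0.235,0.015,0.095,0.007,1,0,0,0.15,0,1,0,0,0.15,0,1,0,0,0.15,0,1,0,0,0,0,1,0,0,0,0,1,0,0,0,0])

```text
t: 10.27
ee_pos: [0.5424, 0.1152, 0.0671]
tcp_rot: [0.0, 0.647, 0.763, 0.0]
contact_force: [-0.9, 0.3, -1.5]
opening: 0.546
gripper_force: 85.3
```

Run:
```python
from plan import *
from fit import *
im=arm.capture("wrist"); p=pose(); print(p.round(4),arm.read_state()["contact_force"].round(1)); cv2.imwrite("pics/w6.png",im); crop(im,200,130,440,300,3.3,"pics/w6c.png")
np.save("w6pose.npy",p)
import pickle; pickle.dump(arm.get_calibration("wrist"),open("w6cal.pkl","wb"))
```

```text
[5.42600e-01 1.15300e-01 6.73000e-02 9.94279e+01] [-0.7  0.5 -2.1]
```

View pics/w6c.png

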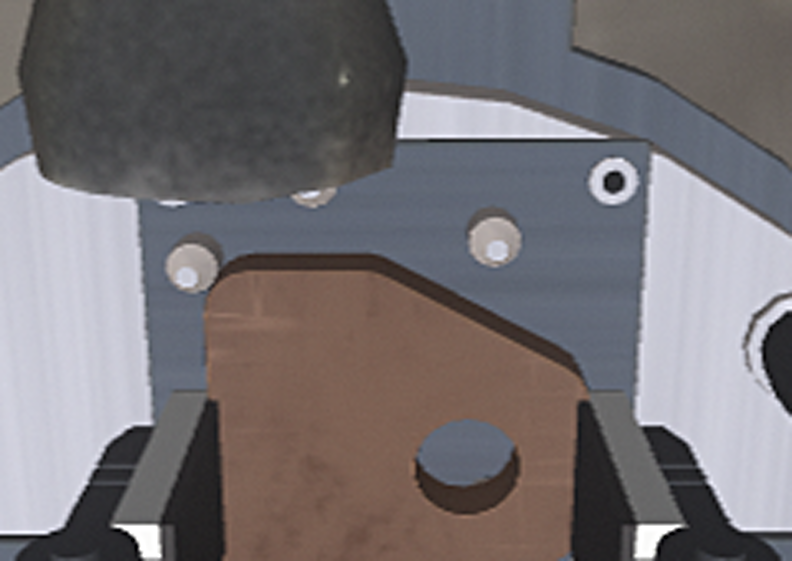

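Close view: the pin tops beyond the plate are at (188,275) (wide end) and (497,248) (slant). The plate's top-face corner is at (380,270), its wide edge at x≈208, and its hole at (467,465). The clamp pad sits at the top of the picture without touching anything. I'll compare these at their own heights.

Run:
```python
from h import *; import pickle
c=pickle.load(open("w6cal.pkl","rb")); p=np.load("w6pose.npy")
f=lambda l,z:p2w("wrist",np.array(l,float)/3.3+[200,130]-.35,[z]*len(l),c)[:,:2]
t=np.radians(p[3]); ty=np.array([np.cos(t),np.sin(t)]); tx=np.array([np.sin(t),-np.cos(t)]) # plate x = tool y, plate y = tool x
B=np.array([tx,ty]).T
for n,q,z in (("wide pin(-30.5,19.5)",[187,276],.053),("slant pin(~15.3,23.5)",[497,249],.053),("wide pin seen at base/ z.045",[203,245],.042),
  ("corner(-4,27.5)",[380,271],p[2]+.010),("hole(?,0)",[467,465],p[2]+.010),("wide edge(-25,~0..20)",[207,300],p[2]+.010),("corner low edge(-4,27.5)",[376,254],p[2]+.002),("narrow corner(25,9)",[588,388],p[2]+.010)):
    print(n,((f([q],z)[0]-p[:2])@B*1000).round(1))
```

```text
wide pin(-30.5,19.5) [-31.6  18.2]
slant pin(~15.3,23.5) [14.5 22.3]
wide pin seen at base/ z.045 [-31.   19.6]
corner(-4,27.5) [-2.5 27. ]
hole(?,0) [ 8.9 -0.2]
wide edge(-25,~0..20) [-24.5  23.1]
corner low edge(-4,27.5) [-3.1 26.7]
narrow corner(25,9) [24.5 10.9]
```

>>> play_rows(increments=[1,-0.008,-0.014,0,0,1,0,0,0.05,0,1,0,0,0.05,0,1,0,0,0.05,0,1,0,0,0.05,0,1,0,0,0.04,0,1,0,0,0.03,0,1,0,0,0,0,1,0,0,0,0])

```text
t: 11.07
ee_pos: [0.5411, 0.1148, 0.046]
tcp_rot: [-0.0, 0.646, 0.763, -0.0]
contact_force: [-0.3, -0.5, -1.0]
opening: 0.545
gripper_force: 85.3
```

>>> play_rows(increments=[1,0,0,0.03,0,1,0,0,0.03,0,1,0,0,0.02,0,1,0,0,0,0,1,0,0,0,0])

```text
t: 11.48
ee_pos: [0.5412, 0.1148, 0.0403]
tcp_rot: [0.0, 0.646, 0.763, 0.0]
contact_force: [0.1, 0.5, -0.3]
opening: 0.547
gripper_force: 85.5
```

>>> play_rows(increments=[1,0,0,0.02,0,1,0,0,0.01,0,1,0,0,0,0,1,0,0,0,0])

```text
t: 11.82
ee_pos: [0.5413, 0.1148, 0.0402]
tcp_rot: [0.0, 0.647, 0.763, 0.0]
contact_force: [-4.2, -1.1, 15.5]
opening: 0.544
gripper_force: 87.4
```

Contact at TCP z = 0.040 matches the seat height, so I'll release and lift.

>>> play_rows(increments=[0,0,0,0,0,-0.4,0,0,0,0,-0.4,0,0,0,0,-0.4,0,0,0,0,-0.4,0,0,-0.1,0,-0.4,0,0,-0.2,0,-0.4,0,0,-0.3,0,-0.4,0,0,-0.3,0,-0.4,-0.3,0,-0.1,0,-0.4,-0.4,0,0,0,-0.4,0,0,0,0,-0.4,0,0,0,0])

```text
t: 12.82
ee_pos: [0.5499, 0.0621, 0.1134]
tcp_rot: [0.0, 0.647, 0.762, 0.0]
contact_force: [-1.1, 0.2, -0.5]
opening: 0.697
gripper_force: 0.0
```

Run:
```python
from plan import *
from fit import *
im=arm.capture("wrist"); p=pose(); print(p.round(4)); cv2.imwrite("pics/w7.png",im)
u=w2p("wrist",[[.5415,.1148,.05]])[0]; print(u)
x=fit(im,(int(u[0])-15,int(u[1])),.05,9.4)
fit(im,(int(u[0])-15,int(u[1])),.053,9.4)
# nest screws/pins not hidden: measure with pins model
```

```text
[5.49600e-01 6.28000e-02 1.13000e-01 9.93737e+01]
[321.28891553 132.94546975]
comp 0 [     0      0    640    400 249101]
plate [0.5741 0.0717] yaw 9.76 rms mm 170.7132792106918
comp 0 [     0      0    640    400 249101]
plate [0.5736 0.0726] yaw 9.75 rms mm 167.8449472434644
```

Run:
```python
from fit import *
im=cv2.imread("pics/w7.png")
lab=cv2.cvtColor(im,cv2.COLOR_BGR2LAB).astype(int); a=lab[...,1]-128
print(a[90:190:10,250:400:10])
m=(a>7).astype(np.uint8); n,l,st,ce=cv2.connectedComponentsWithStats(m); print([ (s.tolist(),c.round().tolist()) for s,c in zip(st,ce) if s[4]>150])
u=w2p("wrist",[[.5415,.1148,.05]])[0].astype(int)
for z in (.05,): fit(im,(u[0]-10,u[1]+6),z,9.4)
```

```text
[[ 1  0  0  9  7  9  8  9  0  1  2  1  1  0  2]
 [ 1  1  2  7  7  8  8  8  8  8  0  0  0  1  1]
 [ 2  0  0  9  9  8  8  7  7  8  8  7  1  1  2]
 [ 2  1  1  9  7  7  9  9  8  9  8  8  0  0  2]
 [ 3  0  1  9  8  7  8  8  1  2  9  8  0  0  2]
 [ 2  1  1 10  8  7  9  9  1  1  8  8  0  1  3]
 [ 2  0  2  5  8  8  8  8  8  7  9  7  1  1  2]
 [ 2  0  3  4  8  8  8  8  8  8  1  0  1  1  2]
 [ 2 -1  3  0  8  8  8  9  0  2  3  0  1  1  2]
 [ 2  1  2  1  1  2  0  0  1  0  0  0  2  1  2]]
[([0, 0, 640, 400, 248018], [316.0, 200.0]), ([279, 84, 84, 93, 5264], [315.0, 130.0]), ([562, 227, 61, 62, 171], [584.0, 250.0]), ([573, 233, 67, 69, 2432], [609.0, 266.0])]
comp 2 [ 279   84   84   93 4154]
plate [0.5428 0.1148] yaw 10.65 rms mm 3.6182739992629283
```

Threshold is too tight; I'll lower it and compare with the six pins by projecting the nest model.

```bash
sed -i 's/-128>7/-128>4/' fit.py
python3 - <<'E'
from fit import *
im=cv2.imread("pics/w7.png")
x=fit(im,(315,125),.05,9.4)
# pins: bright low-chroma blobs on dark nest plate near expected places
a=np.radians(9.4);X=np.array([np.cos(a),np.sin(a)]);Y=np.array([-np.sin(a),np.cos(a)]);s=np.array([.5415,.1148])
pins=np.array([[-30.5,19.5],[-30.5,-19.5],[-11.5,33],[-11.5,-33],[15,23.5],[15,-23.5]])/1000
lab=cv2.cvtColor(im,cv2.COLOR_BGR2LAB).astype(int)
obs=[]
for u,v in pins:
    e=w2p("wrist",[[*(s+u*X+v*Y),.053]])[0]; i,j=e.round().astype(int)
    w=lab[j-9:j+10,i-9:i+10,0]; m=(w>215); yy,xx=np.nonzero(m)
    b=np.array([i-9+xx.mean(),j-9+yy.mean()]) if m.any() else e*np.nan
    obs.append(p2w("wrist",[b],[.053])[0][:2]); d=obs[-1]-s
    print(e.round(1),b.round(1),m.sum(),w.max(),"nest xy mm",(d@X*1000).round(1),(d@Y*1000).round(1))
E
```

```text
comp 1 [ 278   84   85   93 6075]
plate [0.5414 0.1156] yaw 9.76 rms mm 0.8900895602060879
[268.3  99. ] [nan nan] 0 197 nest xy mm nan nan
[271.2 166. ] [nan nan] 0 199 nest xy mm nan nan
[300.9  74. ] [nan nan] 0 204 nest xy mm nan nan
[302.8 187.5] [nan nan] 0 199 nest xy mm nan nan
[347.5  91.6] [nan nan] 0 197 nest xy mm nan nan
[345.8 172.4] [nan nan] 0 196 nest xy mm nan nan
```

Run:
```python
from fit import *
im=cv2.imread("pics/w7.png")
a=np.radians(9.4);X=np.array([np.cos(a),np.sin(a)]);Y=np.array([-np.sin(a),np.cos(a)]);s=np.array([.5414,.1156])
pins=np.array([[-30.5,19.5],[-30.5,-19.5],[-11.5,33],[-11.5,-33],[15,23.5],[15,-23.5]])/1000
L=cv2.cvtColor(im,cv2.COLOR_BGR2LAB).astype(int)[...,0]
for u,v in pins:
    e=w2p("wrist",[[*(s+u*X+v*Y),.053]])[0]; i,j=e.round().astype(int)
    w=L[j-7:j+8,i-7:i+8]; m=(w>=np.sort(w.ravel())[-9]); yy,xx=np.nonzero(m); b=np.array([i-7+np.median(xx),j-7+np.median(yy)])
    d=p2w("wrist",[b],[.053])[0][:2]-s
    print(b,np.std(xx).round(1),np.std(yy).round(1),"rel plate mm",(d@X*1000).round(1),(d@Y*1000).round(1))
```

```text
[267.  99.] 1.3 1.3 rel plate mm -31.3 18.7
[271. 167.] 1.2 0.9 rel plate mm -30.7 -20.9
[300.  69.] 1.9 4.3 rel plate mm -12.0 34.8
[303.  189.5] 3.2 2.3 rel plate mm -11.4 -35.1
[348.  92.] 1.2 1.6 rel plate mm 15.3 22.5
[346.  172.5] 1.0 1.1 rel plate mm 15.1 -24.4
```

The plate sits within about 1 mm of the nest centre. Next is the clamp: shut the fingers and push the lever along its arc with the leading finger edge.

```bash
cat > lev.py <<'E'
from plan import *
a=np.radians(9.45);X=np.array([np.cos(a),np.sin(a)]);Y=np.array([-np.sin(a),np.cos(a)]);ax=np.array([.5453,.0427])
def J(y,z,n,g=1): q=ax+Y*y; return (q[0],q[1],z,99.45,n,g)
def C(th,r=.107,n=1): return J(.182+r*np.cos(th)-.022*np.sin(th)-.011, .09+r*np.sin(th)+.022*np.cos(th)-.001,n)
E
python3 - <<'E'
from lev import *
p=pose()
plan([(p[0],p[1],.2,p[3],3,1),J(.155,.2,3)]+[C(t) for t in np.linspace(1.38,1.2,4)])
E
```

```text
from [5.49600e-01 6.28000e-02 1.13000e-01 9.93737e+01]
FAST 45.36153176563817 0.025434767250582507
FAST 45.36153176563818 0.025434767250582507
FAST 45.36153176563818 0.025434767250582507
[1.0, 0.0, 0.0, -0.386, -0.0, 1.0, 0.0, 0.0, -0.386, -0.0, 1.0, 0.0, 0.0, -0.386, -0.0, 1.0, 0.604, -0.034, -0.0, -0.0003, 1.0, 0.604, -0.034, -0.0, -0.0003, 1.0, 0.604, -0.034, -0.0, -0.0003, 1.0, 0.196, 0.0, 0.024, -0.0, 1.0, 0.087, -0.0, 0.002, -0.0, 1.0, 0.087, -0.0, 0.007, -0.0, 1.0, 0.087, -0.0, 0.012, -0.0]
```

>>> play_rows(increments=[1,0,0,-0.38,0,1,0,0,-0.39,0,1,0,0,-0.39,0,1,0.4,-0.02,0,0,1,0.5,-0.03,0,0,1,0.5,-0.03,0,0,1,0.3,-0.02,0,0,1,0.1,0,0,0,1,0,0,0,0,1,0,0,0,0], force=40)

```text
t: 13.7
ee_pos: [0.5199, 0.1951, 0.1997]
tcp_rot: [0.0, 0.646, 0.763, -0.001]
contact_force: [0.0, -0.4, 0.4]
opening: -0.002
gripper_force: 0.0
```

Run:
```python
from lev import *
p=pose();print("jig xy",(p[:2]-ax)@X,(p[:2]-ax)@Y)
plan([C(1.38,n=2)]+[C(t) for t in np.linspace(1.38,.75,11)[1:]])
```

```text
jig xy -3.2454416935542736e-05 0.15448749118955254
from [ 0.5199  0.1951  0.1997 99.5421]
[1.0, 0.101, 0.0, 0.01, 0.0005, 1.0, 0.101, 0.0, 0.01, 0.0005, 1.0, 0.092, -0.0, 0.002, -0.0, 1.0, 0.091, -0.0, 0.008, -0.0, 1.0, 0.091, 0.0, 0.013, -0.0, 1.0, 0.09, 0.0, 0.019, -0.0, 1.0, 0.088, -0.0, 0.025, -0.0, 1.0, 0.087, 0.0, 0.03, -0.0, 1.0, 0.085, 0.0, 0.036, -0.0, 1.0, 0.082, 0.0, 0.041, -0.0, 1.0, 0.079, -0.0, 0.046, -0.0, 1.0, 0.076, -0.0, 0.051, -0.0]
```

>>> play_rows(increments=[1,0.1,0,0.01,0,1,0.1,0,0.01,0,1,0.092,0,0.002,0,1,0.091,0,0.008,0,1,0.091,0,0.013,0,1,0.09,0,0.019,0,1,0.088,0,0.025,0,1,0.087,0,0.03,0,1,0.085,0,0.036,0,1,0.082,0,0.041,0,1,0.079,0,0.046,0,1,0.076,0,0.051,0])

```text
t: 14.7
ee_pos: [0.507, 0.2743, 0.1779]
tcp_rot: [0.0, 0.646, 0.763, 0.0]
contact_force: [-0.6, -1.0, 1.5]
opening: -0.002
gripper_force: 0.5
```

Run:
```python
from lev import *
from h import *
p=pose();print("jig xy",(p[:2]-ax)@X,(p[:2]-ax)@Y,p[2],arm.read_state()["contact_force"].round(1))
plan([C(t) for t in np.linspace(.75,.05,13)[1:]])
# red grip location in top picture
im=arm.capture("top"); b,g,r=[im[...,i].astype(int) for i in range(3)]
m=((r-g>60)&(r-b>60)); m[:,:200]=0; m[:,275:]=0; m[:180]=0; m[260:]=0; yy,xx=np.nonzero(m); print("red",len(xx),xx.min(),xx.max(),yy.min(),yy.max())
```

```text
jig xy 0.0002856301073535476 0.2347225695886758 0.1779093628206522 [-0.6 -1.   1.5]
from [ 0.507   0.2743  0.1779 99.4562]
[1.0, 0.062, -0.004, 0.05, 0.0001, 1.0, 0.065, 0.0, 0.055, -0.0, 1.0, 0.061, 0.0, 0.059, -0.0, 1.0, 0.058, -0.0, 0.062, -0.0, 1.0, 0.054, -0.0, 0.066, -0.0, 1.0, 0.05, 0.0, 0.069, -0.0, 1.0, 0.046, -0.0, 0.071, -0.0, 1.0, 0.042, -0.0, 0.074, -0.0, 1.0, 0.037, -0.0, 0.076, -0.0, 1.0, 0.033, 0.0, 0.078, -0.0, 1.0, 0.028, -0.0, 0.08, -0.0, 1.0, 0.024, 0.0, 0.082, -0.0]Traceback (most recent call last):
  File "<stdin>", line 7, in <module>
    return umr_minimum(a, axis, None, out, keepdims, initial, where)
ValueError: zero-size array to reduction operation minimum which has no identity
```

```bash
cat > red.py <<'E'
from lev import *
from h import *
def red(n):
    im=arm.capture(n); b,g,r=[im[...,i].astype(int) for i in range(3)]
    m=((r-g>50)&(r-b>50)).astype(np.uint8); k,l,st,ce=cv2.connectedComponentsWithStats(m)
    print(n,[(s.tolist()) for s in st[1:] if s[4]>8])
    for t in (1.38,1,.75,.5,.25,0):
        y=.182+.107*np.cos(t)-.014*np.sin(t);z=.09+.107*np.sin(t)+.014*np.cos(t); print(t,w2p(n,[[*(ax+Y*y),z]]).round(0),end=" ")
    print()
red("scene");red("top")
E
python3 red.py
```

```text
scene [[344, 129, 6, 13, 50], [413, 203, 29, 14, 120], [408, 209, 31, 14, 123], [387, 247, 26, 35, 626]]
1.38 [[345. 129.]] 1 [[347. 126.]] 0.75 [[348. 126.]] 0.5 [[349. 129.]] 0.25 [[349. 133.]] 0 [[349. 138.]] 
top [[326, 120, 5, 5, 13], [333, 120, 6, 6, 28], [250, 123, 8, 25, 92], [261, 124, 6, 25, 91], [325, 132, 5, 6, 16], [280, 134, 14, 13, 100], [470, 150, 10, 13, 85], [557, 237, 30, 24, 356], [0, 344, 36, 33, 898]]
1.38 [[232. 207.]] 1 [[220. 211.]] 0.75 [[215. 214.]] 0.5 [[211. 216.]] 0.25 [[209. 218.]] 0 [[209. 220.]]
```

>>> play_rows(increments=[1,0.062,0,0.05,0,1,0.065,0,0.055,0,1,0.061,0,0.059,0,1,0.058,0,0.062,0,1,0.054,0,0.066,0,1,0.05,0,0.069,0,1,0.046,0,0.071,0,1,0.042,0,0.074,0,1,0.037,0,0.076,0,1,0.033,0,0.078,0,1,0.028,0,0.08,0,1,0.024,0,0.082,0])

```text
t: 15.85
ee_pos: [0.5001, 0.315, 0.1157]
tcp_rot: [0.0, 0.646, 0.763, -0.0]
contact_force: [-0.0, 0.2, -0.2]
opening: 0.001
gripper_force: 0.0
```

>>> play_rows(increments=[1,0.01,0,0.02,0,1,0,0,0.02,0,1,0,0,0.02,0,1,0,0,0,0])

```text
t: 16.18
ee_pos: [0.5002, 0.3156, 0.1121]
tcp_rot: [0.0, 0.647, 0.763, 0.0]
contact_force: [-0.3, -0.2, 0.5]
opening: -0.006
gripper_force: 0.0
```

>>> play_rows(increments=[1,0,0,0.02,0,1,0,0,0.02,0,1,0,0,0,0,1,0,0,0,0])

```text
t: 16.52
ee_pos: [0.5004, 0.3158, 0.1115]
tcp_rot: [0.0, 0.647, 0.763, 0.001]
contact_force: [-3.0, -2.4, 12.9]
opening: -0.001
gripper_force: 6.0
```

```bash
python3 red.py; python3 -c "
from plan import *; print(pose(),arm.read_state()['contact_force'])"
```

```text
scene [[345, 140, 5, 7, 27], [414, 203, 28, 14, 118], [408, 209, 31, 14, 122], [387, 247, 26, 35, 627]]
1.38 [[345. 129.]] 1 [[347. 126.]] 0.75 [[348. 126.]] 0.5 [[349. 129.]] 0.25 [[349. 133.]] 0 [[349. 138.]] 
top [[325, 120, 5, 6, 14], [333, 120, 7, 6, 28], [250, 123, 8, 25, 93], [261, 124, 6, 25, 90], [325, 132, 6, 5, 15], [280, 134, 14, 13, 100], [470, 150, 10, 13, 85], [218, 216, 7, 5, 30], [557, 237, 30, 24, 355], [0, 343, 36, 34, 899]]
1.38 [[232. 207.]] 1 [[220. 211.]] 0.75 [[215. 214.]] 0.5 [[211. 216.]] 0.25 [[209. 218.]] 0 [[209. 220.]] 
[ 0.50042455  0.31575967  0.11149262 99.44230829] [-3.38335889 -2.38795389 12.34124763]
```

Firm contact at 0.1115 m, which is the locked grip height. I'll retreat upward and verify.

>>> play_rows(increments=[1,0,0,-0.2,0,1,0,0,-0.4,0,1,0,0,-0.5,0,1,0,0,-0.5,0,1,-0.3,-0.4,0,0,1,-0.35,-0.4,0,0,1,-0.35,-0.4,0,0,1,-0.35,-0.4,0,0,1,-0.35,-0.4,0,0,1,-0.35,-0.4,0,0,1,0,0,0,0,1,0,0,0,0])

```text
t: 17.62
ee_pos: [0.3468, 0.1333, 0.2296]
tcp_rot: [0.001, 0.647, 0.762, 0.001]
contact_force: [-0.1, 0.5, 0.0]
opening: -0.001
gripper_force: 0.0
```

```bash
python3 red.py
python3 - <<'E'
from lev import *
from h import *
print(pose().round(3),arm.read_state()["contact_force"].round(1))
im=arm.capture("top"); lab=cv2.cvtColor(im,cv2.COLOR_BGR2LAB).astype(int); a=lab[...,1]-128
u=w2p("top",[[.5414,.115,.05]])[0]; i,j=u.round().astype(int); print(u); print(a[j-9:j+10:2,i-11:i+12:2])
E
```

```text
scene [[296, 0, 8, 9, 49], [305, 0, 4, 9, 28], [345, 133, 7, 14, 52], [414, 203, 28, 14, 117], [408, 209, 31, 14, 123], [387, 247, 26, 35, 627]]
1.38 [[345. 129.]] 1 [[347. 126.]] 0.75 [[348. 126.]] 0.5 [[349. 129.]] 0.25 [[349. 133.]] 0 [[349. 138.]] 
top [[325, 120, 6, 6, 18], [333, 120, 7, 6, 31], [250, 123, 8, 25, 96], [261, 124, 6, 25, 92], [325, 132, 5, 5, 15], [280, 134, 14, 14, 103], [470, 150, 10, 13, 85], [201, 216, 24, 9, 114], [557, 237, 30, 24, 358], [190, 328, 19, 29, 241], [0, 344, 37, 33, 904]]
1.38 [[232. 207.]] 1 [[220. 211.]] 0.75 [[215. 214.]] 0.5 [[211. 216.]] 0.25 [[209. 218.]] 0 [[209. 220.]] 
[ 0.349  0.135  0.23  99.429] [-0.2  0.5 -0.7]
[272.03938697 204.9902459 ]
[[ 0  0  0  0 -1  0  0 -2  0 -1  0  0]
 [ 0 -1  0  0  0  0  0 -1  0  0  1  1]
 [ 0 -1 -1  4  6  7  5  2  0 -2 -1  0]
 [-1 -1  1  5  4  3  6  5 -1  0  0  0]
 [-1  1  0  0  1  1  6  7  4  0 -1  1]
 [ 0  1 -2 -3  0  2  7  8  7  3  0  1]
 [-1  1  2  2  0  2  6  6  8  4  0  0]
 [ 2  4  5  4  3  6  7  7  7  4 -1  1]
 [ 2  2  4  7  7  7  4  1  1  0 -1 -1]
 [-1 -1  1  2  2  1 -1 -1 -1  0 -1  0]]
```

The lever lies flat (red grip at columns 201–225, row 220 in the top view), the clamp arm is over the plate, and the robot is clear. I'll hand the job in.

```bash
python3 -c "
from station import arm; print(arm.sign_off())"
```

```text
the job is handed in; nothing more can be done
None
```

I turned the six-pin nest to the loading station, laid the plate between the pins, pressed the clamp lever down flat, and handed the job in at about 18 s of the 69 s. Camera and contact-force checks agree with each step, but the hand-in gave no verdict.

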